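# Gauge a rolling pin in the bench caliper

### The job

Draw the wooden rolling pin out of the slatted rack by its exposed handle and let it lie on the counter, then take it again by its barrel and lay it across the two forked rests of the bench gauge. Slide the gauge's carriage shut until its sprung face bears on the barrel and presses it against the fixed jaw with a firm but gentle force of about 6 N, never more than 15 N, and leave it clamped so. Do not knock the paper cup over.

Things in the scene. Friction and masses are not known exactly. Their poses are not given: they have to be found in the camera images.
- pin_center (a point): Plain pale wooden rolling pin, 200 mm long, about 0.14 kg: barrel 100 mm long, roughly 40 to 50 mm thick (the gauge is to find out), and on each end a handle 26 mm thick, 50 mm long. The point is its middle, on its axis; local x runs along it. It starts on the counter in the rack, barrel under the slats, one handle sticking out of the open front. It may roll a little when let go.
- rack: Low steel rack fixed to the counter, 165 mm deep (local x from -55 to +110), 76 mm wide (y; 66 inside), 59 mm high, no floor: side walls, four slats overhead (underside at 54 mm, gaps too narrow for fingers), a 35 mm high back stop. Open front at local x = -55 mm; the pin comes out towards local -x. Origin on the counter, midway across; z up.
- gauge: Grey bench gauge (a large caliper) fixed to the counter. Base plate 180 mm (local x from -90 to +90) by 195 mm (local y from -135 to +60), 12 mm thick. Origin on the counter below the middle between its two forked rests, z up. The jaws close along local y, at local x = +24 to +44 mm; the rest of the barrel stays clear for fingers.
- rest_mid (a point): Where the pin's middle belongs: midway between the gauge's two forked rests, 43 mm above the counter (pin along local x, either way round). The forks stand 75 mm either side along x and take the handles: each 14 mm thick, 50 mm wide, slot 34 mm wide, slot floor 30 mm and fork tops 62 mm above the counter. The pin can be pushed about 4 mm sideways in the slots (1 to 2 N). Axes as the gauge's.
- anvil: Fixed jaw of the gauge, a steel block 20 mm wide (x), 14 mm thick, its top 64 mm above the counter, with a low foot behind it. Its flat jaw face is at gauge local x = +34 mm, y = +26.5 mm and faces local -y. Origin at the foot of that face, on top of the base plate.
- post_top (a point): Centre of the top of the carriage's square upright steel post (20 x 20 mm, top 86 mm above the counter, free to be held from there down to 35 mm above the counter), by which the carriage is pushed. Axes as the gauge's. It stands at gauge local x = +34 mm, 45 mm behind (local -y of) the sprung face.
- carriage (a joint): Travel of the gauge's sliding carriage in m: 0 fully open, growing towards the fixed jaw (gauge local +y), up to 0.06. At 0 the sprung face is 86.5 mm from the fixed jaw. Sliding friction about 5 N, so it stays where it is left.
- face: Sprung face of the carriage: steel pad 20 mm wide, 40 mm high, facing the fixed jaw. Origin at the foot of its front surface, 12 mm above the counter. It gives way towards the carriage by up to 6 mm on a spring of 4 N per mm. After the carriage is let go, the face goes on pressing with at most the 5 N carriage friction.
- cup: White paper cup standing upright between rack and gauge, 66 mm wide, 85 mm high. Origin at the centre of its underside; z up.
Not all that is in view belongs to the job. There is more than one size of the part that bears pin_center; the job needs the larger.

How it is judged (in metres and radians):
On the way, in this order (a step that is already met when the one before it is completed fails the run):
1. the pin lies on the counter in front of the rack, let go and still (x of pin_center in the frame of rack below -0.07 m and height (world z) of pin_center below 0.03 m and contact force between the fingers and pin below 0.2 N and linear speed of pin below 0.03 m/s), for 0.2 s.
2. the pin lies home in both rests, let go (x of pin_center in the frame of gauge between -0.018 and 0.018 m and y of pin_center in the frame of gauge between -0.007 and 0.007 m and z of pin_center in the frame of gauge between 0.04 and 0.046 m and contact force between the fingers and pin below 0.2 N), for 0.2 s.
3. the sprung face presses the barrel against the fixed jaw (contact force between face and pin above 3 N and contact force between anvil and pin above 0.5 N), for 0.1 s.
At the end, for the whole second after the job is handed in: The pin lies home in both rests (its middle within 18 mm of the gauge's along the pin and 40 to 46 mm up, square within 0.1 rad), at rest; the sprung face presses on the barrel with 1.5 to 15 N and the barrel bears on the fixed jaw with more than 0.5 N (x of pin_center in the frame of gauge between -0.018 and 0.018 m and z of pin_center in the frame of gauge between 0.04 and 0.046 m and angle between the x axis of pin_center and the x axis of gauge, either way round below 0.1 rad and contact force between face and pin between 1.5 and 15 N and contact force between anvil and pin above 0.5 N and linear speed of pin below 0.02 m/s); the robot touches nothing.
It fails at once if the sprung face is driven onto the pin with more than 15 N (contact force between face and pin above 15 N).
It fails at once if the paper cup is knocked over (angle between cup's own z axis and vertical above 0.6 rad).
It also fails if it takes over 72 s, if anything falls off the work surface, if the arm or the gripper's body presses on something with over 40 N, if the wrist force passes 120 N, or if a joint passes its speed limit or range.

### The arm

A 6-joint arm with a two-finger parallel gripper is mounted at the origin on the work surface. World frame = base frame: x ahead of the robot, y to its left, z up, the work surface at z = 0. Lengths are in mm, angles in rad, forces in N, time in s.
With the tool pointing down it reaches from about 250 to 800 mm from the base axis. Payload 3.9 kg.
Tool frame: the origin (TCP) lies midway between the tips of the shut fingers; the grasp point (between the pads) lies 19 mm behind it (grip_point_offset is the distance from the TCP to the grasp point, in mm); y points along the fingers, z is the direction in which the jaws open and shut, and the axes are right-handed (so a half turn about y gives the same grasp; the last joint's range is limited). The gripper opens to 85 mm and grips with 20 to 120 N. Pads are 22 mm wide; open, the fingers measure 114 mm over their backs; the gripper's body (76 mm by 85 mm) begins 54 mm behind the grasp point. The pads swing forward as they close: fully open they stand 13 mm farther back than shut.
Start: joints at [1.301, 0.26, -0.138, 1.173, 0, 1.571], TCP at [139.928, 505.999, 231.304] pointing down, gripper open.
Joint ranges: [-2.78, 2.78], [-0.83, 1.72], [-1.28, 1.37], [-1.9, 2.12], [-1.57, 1.48], [-3.14, 3.14]. Speed limits (rad/s): [2.57, 2.57, 3.14, 3.14, 3.14, 3.14].

### API

Orientations are given as a unit quaternion [w, x, y, z].
In Python, from plant import get_state, read_camera, camera_info, finish_job, grip_point_offset gives the robot as it stands.
- The arm moves only by the tool arm_command, never from a script. Its argument "rows" is one flat list of numbers, 5 for each row, row after row: the shift along the world's x, y, z in units of 40 mm (1.0 is 40 mm), then the turn about the world's z in units of 8 degrees (1.0 is 8 degrees), then the closure, from 0 (fully open) to 1 (shut). In form: [x, y, z, roll, fingers, x, y, z, roll, fingers, ...]. A call has exactly 10 rows; each row is the pose to reach, as a shift and turn from the pose commanded when the call began; what a row does not reach only later rows make up. A row lasts 1/10 s, in which the tool goes at most 50 mm and 8.59 degrees, less where a joint would pass 70% of its speed; a pose out of reach is approached as far as the arm can. A call with a gripper value outside its range is refused whole. The fingers move at their own pace and stop on an object; "grip_force" is the grip in N (left out, the last holds). Time passes only in rows, so rows that repeat a pose let the fingers close, or fill a call up. It gives the time, the measured TCP pose, the force and the opening at its end, in the units of the state.
- get_state(): the state, without advancing time (a new reading comes with each control period).
- read_camera(name): name is "scene" or "side" or "wrist"; returns the picture (480x640x3 uint8, blue, green, red); there is no depth.
- camera_info(name): a dict with "vertical_fov" (degrees; the focal length in pixels is half the picture's height over the tangent of half this angle, whatever the lens; pixels are square), "cx", "cy" (the principal point, pixels), "k1" (the pictures are not rectified: a ray, as slopes to the right and down, at radius r is drawn at 1 + k1 r^2 times it, then the intrinsics apply), "extrinsics" (4x4, takes a point from world to camera coordinates); the wrist camera has in their place "tool_from_camera" (4x4, takes a point from camera to tool coordinates, whose origin is the TCP and whose axes are the tool frame's). Camera axes: x right, y up, looking along -z (the intrinsics and any distortion apply to the point x, -y, -z); pixel columns grow to the right and rows downward; lengths in mm; the calibration is good to about 2 mm. A picture is of the moment at which its call begins: read the wrist's pose just before it. camera_info takes no time and is no camera call.
- finish_job(): hands the job in, once; it reports no verdict.
The state is a dict: "time": time; "qpos": joint angles; "qd": joint speeds; "joint_torque": joint torques, N m; "tcp_pos": TCP position; "tcp_rot": TCP orientation; "contact_force": force on the tool from outside, world axes, zero at the start; "torque": the same for the moment, N m; "gripper_width": opening from 0.0 (shut) to 1.0 (fully open).
Only numpy, scipy, OpenCV 4.12 (cv2) and the standard library are available. Lean on these libraries where they do the work, as an engineer would, in place of code of your own. Each camera call takes 0.05 s, during which the arm holds its last target. There are 200 camera calls.

## Working session

There is one attempt and no reset: what is moved stays moved. The work goes in short steps, Python scripts to look and compute and a tool call to move; the robot and the scene stay as the last step left them, time stands still between calls to the robot, and variables do not carry over. Pictures are saved under pics/ and viewed, about 8 in all and at most 12, crops included, and the job is handed in when it is done.

Besides the shell and the picture viewer there is one more tool, called after "Request:" as name(argument=value, ...) on one line, values as JSON. arm_command: Moves the arm, as the interface text tells. Its arguments: {"type":"object","properties":{"rows":{"type":"array"},"grip_force":{"type":"number"}},"required":["rows"]}

```bash
ls; mkdir -p pics; python3 - <<'E'
from plant import *
import cv2,numpy as np
s=get_state();print(s['tcp_pos'],s['tcp_rot'],s['time'],grip_point_offset if not callable(grip_point_offset) else grip_point_offset())
for n in("scene","side","wrist"):
    i=camera_info(n);print(n,{k:np.round(v,4).tolist() for k,v in i.items()})
    cv2.imwrite(f"pics/{n}0.png",read_camera(n))
E
```

```text
pics
[139.73959135 505.33222803 230.47292885] [-0.69999405  0.70137161 -0.09519038  0.09499993] 0.0 18.700000000000003
scene {'vertical_fov': 43.9727, 'cx': 326.6392, 'cy': 236.9054, 'k1': -0.1154, 'extrinsics': [[0.4171, 0.9087, -0.0146, -203.329], [-0.4902, 0.2385, 0.8384, 146.9417], [0.7653, -0.3425, 0.5449, -1562.8193], [0.0, 0.0, 0.0, 1.0]]}
side {'vertical_fov': 47.5765, 'cx': 308.5447, 'cy': 232.3858, 'k1': 0.0318, 'extrinsics': [[0.9455, -0.3255, -0.0102, -437.5021], [0.2025, 0.5631, 0.8012, -146.7199], [-0.2551, -0.7596, 0.5983, -1079.3807], [0.0, 0.0, 0.0, 1.0]]}
wrist {'vertical_fov': 67.5729, 'cx': 313.2502, 'cy': 242.0336, 'k1': 0.0057, 'tool_from_camera': [[0.0003, -0.9609, -0.277, -71.7578], [-0.0011, 0.277, -0.9609, -143.546], [1.0, 0.0006, -0.001, -0.1321], [0.0, 0.0, 0.0, 1.0]]}
```

View pics/scene0.png

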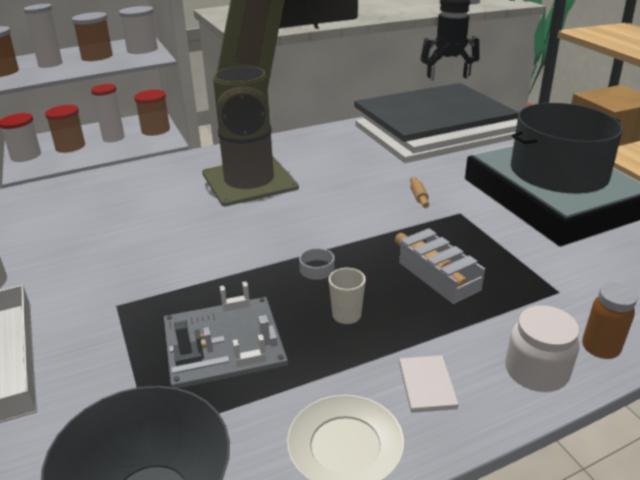

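View pics/side0.png

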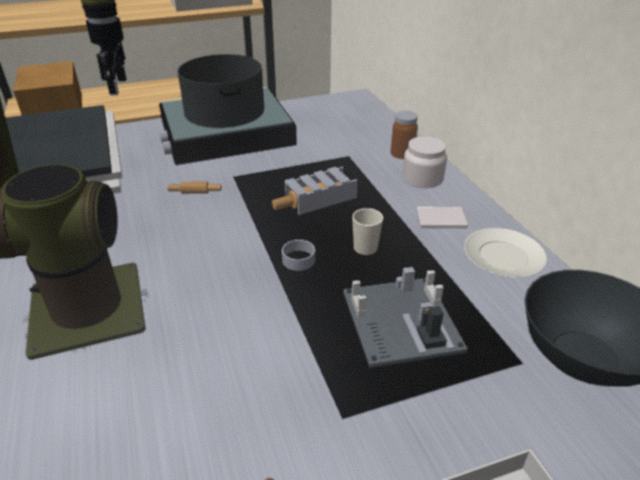

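Scene view: the large pin is in the rack, its handle end at about (400,239), and a smaller pin lies loose at (419,190). The gauge is at (225,340) and the cup at (347,295). Side view: rack pin handle at (283,203), small pin at (195,187), gauge at (405,320), cup at (367,230). The rack pin fits the description: it is larger, and its handle sticks out of the rack front. Next is an enlarged montage to confirm that and pick points.

```bash
cat > h.py <<'E'
import cv2,numpy as np
from plant import *
from scipy.spatial.transform import Rotation as R
def cam(n,s=None):
    i=camera_info(n); f=240/np.tan(np.radians(i['vertical_fov']/2))
    if n=='wrist':
        s=s or get_state(); q=np.array(s['tcp_rot']); T=np.eye(4)
        T[:3,:3]=R.from_quat(q[[1,2,3,0]]).as_matrix(); T[:3,3]=s['tcp_pos']
        W=T@np.array(i['tool_from_camera'])
    else: W=np.linalg.inv(np.array(i['extrinsics']))
    K=np.array([[f,0,i['cx']],[0,f,i['cy']],[0,0,1]])
    return W,K,np.array([i['k1'],0,0,0.])
def ray(c,uv):
    W,K,d=c; p=cv2.undistortPoints(np.array([[uv]],float),K,d)[0,0]
    v=W[:3,:3]@np.array([p[0],-p[1],-1]); return W[:3,3],v/np.linalg.norm(v)
def onz(c,uv,z):
    o,v=ray(c,uv); return o+v*(z-o[2])/v[2]
def tri(c1,u1,c2,u2):
    o1,v1=ray(c1,u1);o2,v2=ray(c2,u2)
    t=np.linalg.lstsq(np.c_[v1,-v2],o2-o1,rcond=None)[0]
    a=o1+t[0]*v1;b=o2+t[1]*v2
    return (a+b)/2,np.linalg.norm(a-b)
def proj(c,P):
    W,K,d=c; Q=np.linalg.inv(W)@np.r_[P,1]; x=cv2.projectPoints(np.array([[Q[0],-Q[1],-Q[2]]]),np.zeros(3),np.zeros(3),K,d)[0]
    return x[0,0]
E
python3 - <<'E'
import cv2,numpy as np
a=cv2.imread('pics/scene0.png');b=cv2.imread('pics/side0.png')
def c(m,x,y,w,h):
    p=cv2.resize(m[y:y+h,x:x+w],(400,300),interpolation=cv2.INTER_CUBIC)
    p=cv2.convertScaleAbs(p,alpha=1.4,beta=10)
    return p
g=np.vstack([np.hstack([c(a,155,275,140,105),c(b,335,260,140,105)]),np.hstack([c(a,380,215,120,90),c(b,260,155,120,90)])])
cv2.imwrite('pics/m1.png',g)
E
```

```text
(no output)
```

View pics/m1.png

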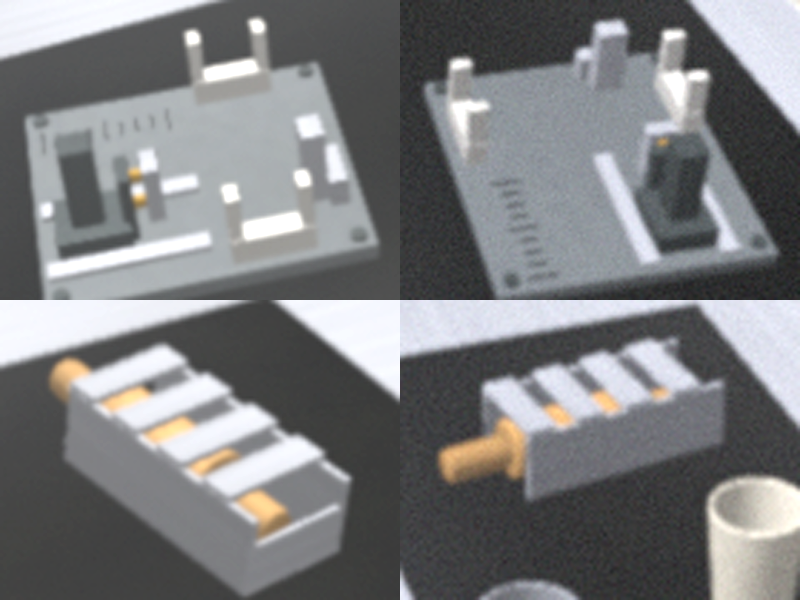

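The loose pin is clearly smaller, and the rack pin is confirmed: handle tip at scene (401,239) and side (274,204). Now triangulating.

```bash
python3 - <<'E'
from h import *
A=cam('scene');B=cam('side')
sg=lambda x,y:(155+x/2.857,275+y/2.857); dg=lambda x,y:(335+(x-400)/2.857,260+y/2.857)
sr=lambda x,y:(380+x/3.333,215+(y-300)/3.333); dr=lambda x,y:(260+(x-400)/3.333,155+(y-300)/3.333)
def both(n,u,v,z):
    p,e=tri(A,u,B,v);print(n,p.round(1),round(e,1),'z',z,onz(A,u,z)[:2].round(1),onz(B,v,z)[:2].round(1))
both('farL',sg(193,35),dg(460,63),62);both('farR',sg(258,23),dg(478,105)if 0 else dg(460,63),62)
for n,u in [('s far -y',(193,35)),('s far +y',(258,23)),('s near -y',(231,190)),('s near +y',(303,177))]: print(n,onz(A,sg(*u),62).round(1))
for n,u in [('d far a',(460,63)),('d far b',(478,105)),('d near a',(673,35)),('d near b',(698,75))]: print(n,onz(B,dg(*u),62).round(1))
both('post',sg(75,137),dg(690,150),86)
for u in [(25,120),(320,65),(378,243)]: print('base s',onz(A,sg(*u),12).round(1))
for u in [(425,85),(778,250),(497,298)]: print('base d',onz(B,dg(*u),12).round(1))
both('handle tip',sr(70,380),dr(447,464),22)
for u in [(68,385),(165,345),(350,478)]: print('rack s',onz(A,sr(*u),59).round(1))
for u in [(483,382),(527,432),(722,382)]: print('rack d',onz(B,dr(*u),59).round(1))
both('cup rim',(347,281),(367,217),85)
both('cup base',(347,317),(367,249),0)
E
```

```text
farL [ 493.5 -202.5   73.6] 23.6 z 62 [ 491.3 -210. ] [ 498.7 -174.9]
farR [ 499.1 -170.4   61.2] 5.3 z 62 [ 497.2 -168.2] [ 498.7 -174.9]
s far -y [ 491.3 -210.    62. ]
s far +y [ 497.2 -168.2   62. ]
s near -y [ 640.  -231.4   62. ]
s near +y [ 647.2 -190.5   62. ]
d far a [ 498.7 -174.9   62. ]
d far b [ 493.8 -215.9   62. ]
d near a [ 645.7 -197.1   62. ]
d near b [ 641.3 -238.    62. ]
post [ 587.8 -309.5   84.2] 9.9 z 86 [ 585.5 -305.3] [ 586.8 -317. ]
base s [ 466.3 -322.1   12. ]
base s [ 494.9 -128.7   12. ]
base s [ 666.9 -154.8   12. ]
base d [ 490.3 -137.3   12. ]
base d [ 640.5 -349.6   12. ]
base d [ 460.7 -326.5   12. ]
handle tip [441.5 197.6  19.9] 2.4 z 22 [442.7 197.4] [440.6 192.6]
rack s [494.8 162.8  59. ]
rack s [482.  241.3  59. ]
rack s [649.  258.8  59. ]
rack d [482.4 234.7  59. ]
rack d [491.8 158.7  59. ]
rack d [648.6 174.3  59. ]
cup rim [594.4  -7.9  80.2] 0.5 z 85 [599.7 -10.4] [591.3 -14.4]
cup base [596.9 -10.2  -4.2] 5.6 z 0 [598.6  -9.4] [594.3 -19. ]
```

```bash
python3 - <<'E'
from h import *
s=get_state();q=np.array(s['tcp_rot']);M=R.from_quat(q[[1,2,3,0]]).as_matrix();print(M.round(3),s['qpos'],s['contact_force'],s['time'])
E
```

```text
[[ 0.964 -0.     0.267]
 [-0.267 -0.001  0.964]
 [-0.    -1.    -0.002]] [ 1.30102664e+00  2.60551032e-01 -1.39073777e-01  1.17270843e+00
  1.20613187e-05  1.57081746e+00] [ 0.1931251   0.04173129 -0.72225954] 0.15
```

Request:
arm_command(rows=[0.9,-0.85,0,0.3,0,1.8,-1.7,0,0.6,0,2.7,-2.6,0,0.9,0,3.6,-3.45,0,1.2,0,4.5,-4.3,0,1.5,0,5.4,-5.2,-0.4,1.8,0,6.3,-6.0,-0.8,2.1,0,7.2,-6.9,-1.2,2.5,0,8.1,-7.75,-1.5,2.75,0,8.1,-7.75,-1.5,2.75,0])

```text
time: 1.15
tcp_pos: [466.2, 192.3, 169.6]
tcp_rot: [-0.705, 0.707, 0.038, -0.039]
contact_force: [-1.8, 1.1, 0.3]
gripper_width: 0.996
```

```bash
python3 - <<'E'
from h import *
s=get_state();print(s['tcp_pos'],s['tcp_rot'],s['time']);c=cam('wrist',s);im=read_camera('wrist');cv2.imwrite('pics/w1.png',im)
print('pred handle tip',proj(c,[441.5,195,22]),'front',proj(c,[488,199,59]))
E
```

```text
[466.21286533 192.34694959 169.56630432] [-0.70533719  0.70678794  0.03809867 -0.03871364] 1.15
pred handle tip [319.25437931 199.07871053] front [318.33988783 268.57858628]
```

View pics/w1.png

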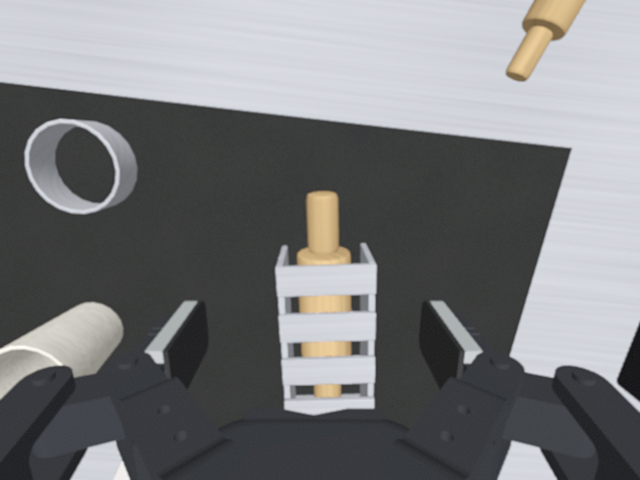

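Wrist view: the handle runs from (322,192) to (323,250) and is square to the tool. The barrel edges are at columns 297 and 351. The rack front is at row 262, the cup at the lower left and the small pin at the upper right.

```bash
python3 - <<'E'
from h import *
s=get_state();print(s['tcp_pos']);c=cam('wrist',s)
for u in [(322,194),(323,250),(322,222)]: print(onz(c,u,22),onz(c,u,35))
for u in [(306,222),(339,222),(298,256),(350,256)]: print(onz(c,u,22).round(1))
E
```

```text
[465.53546974 193.22953812 169.87917493]
[436.42643688 197.72488087  22.        ] [434.5513909  197.19852454  35.        ]
[483.76506463 204.06594617  22.        ] [479.77904023 203.25682177  35.        ]
[459.61652637 200.41178076  22.        ] [456.7073613 199.7656071  35.       ]
[461.1 187.2  22. ]
[458.1 214.5  22. ]
[491.4 183.4  22. ]
[486.6 227.6  22. ]
```

Request:
arm_command(rows=[-0.2,0.17,-0.8,0,0,-0.2,0.17,-1.6,0,0,-0.2,0.17,-2.4,0,0,-0.2,0.17,-3.2,0,0,-0.2,0.17,-3.8,0,0,-0.2,0.17,-4.1,0,0,-0.2,0.17,-4.1,0,1,-0.2,0.17,-4.1,0,1,-0.2,0.17,-4.1,0,1,-0.2,0.17,-4.1,0,1], grip_force=30)

```text
time: 2.2
tcp_pos: [456.7, 203.4, 8.4]
tcp_rot: [0.706, -0.706, -0.041, 0.04]
contact_force: [-0.7, -1.0, -0.8]
gripper_width: 0.334
```

Request:
arm_command(rows=[0,0,0,0,1,-0.3,-0.04,0,0,1,-0.6,-0.07,0,0,1,-0.9,-0.11,0,0,1,-1.25,-0.15,0,0,1,-1.6,-0.19,0,0,1,-1.95,-0.24,0,0,1,-2.3,-0.28,0,0,1,-2.6,-0.32,0,0,1,-2.8,-0.34,0,0,1])

```text
time: 3.2
tcp_pos: [343.4, 189.2, 7.7]
tcp_rot: [0.706, -0.706, -0.041, 0.04]
contact_force: [3.4, 0.4, 4.8]
gripper_width: 0.294
```

Request:
arm_command(rows=[0,0,0,0,1,0,0,0,0,1,0,0,0,0,0.66,0,0,0,0,0.5,0,0,0,0,0.3,0,0,0,0,0,0,0,0,0,0,0,0,0,0,0,0,0,0,0,0,0,0,0,0,0])

```text
time: 4.2
tcp_pos: [343.9, 189.2, 7.3]
tcp_rot: [-0.706, 0.706, 0.04, -0.04]
contact_force: [-0.6, 0.1, 0.2]
gripper_width: 0.999
```

```bash
python3 - <<'E'
from h import *
s=get_state();print(s['tcp_pos'],s['gripper_width']);a=read_camera('scene');b=read_camera('side')
g=np.hstack([cv2.resize(a[180:330,300:500],(400,300)),cv2.resize(b[150:300,150:350],(400,300))]);cv2.imwrite('pics/m2.png',g)
E
```

```text
[343.9487856  189.19195721   7.28787076] 0.9992305502232849
```

View pics/m2.png

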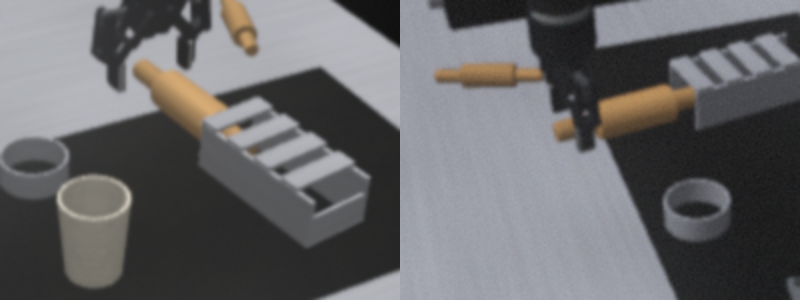

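The pin is out, lying let go: barrel at montage (190,105) in the scene panel, with the far handle still just under the rack mouth. Raising and looking from above the barrel.

Request:
arm_command(rows=[0,0,1,0,0,0,0,2,0,0,0,0,3,0,0,0.7,0,4,0,0,1.4,0.1,4,0,0,1.9,0.2,4,0,0,1.9,0.2,4,0,0,1.9,0.2,4,0,0,1.9,0.2,4,0,0,1.9,0.2,4,0,0])

```text
time: 5.3
tcp_pos: [418.5, 196.8, 166.9]
tcp_rot: [-0.706, 0.706, 0.04, -0.041]
contact_force: [-0.1, -0.2, 0.3]
gripper_width: 0.998
```

```bash
python3 - <<'E'
from h import *
s=get_state();print(s['tcp_pos'],s['tcp_rot'],s['time']);c=cam('wrist',s);im=read_camera('wrist');cv2.imwrite('pics/w2.png',im)
h=cv2.cvtColor(im,cv2.COLOR_BGR2HSV);m=cv2.inRange(h,(8,60,60),(28,255,255))
n,l,st,ce=cv2.connectedComponentsWithStats(m)
i=[j for j in range(1,n) if st[j,4]>300];print(st[i],ce[i])
E
```

```text
[418.50108543 196.78259058 166.93004259] [-0.70572956  0.70616297  0.03993499 -0.04104679] 5.3
[[  487     0   111   146  6040]
 [  285   102    60   220 10049]] [[542.54966887  63.28625828]
 [314.39377052 217.29127276]]
```

View pics/w2.png

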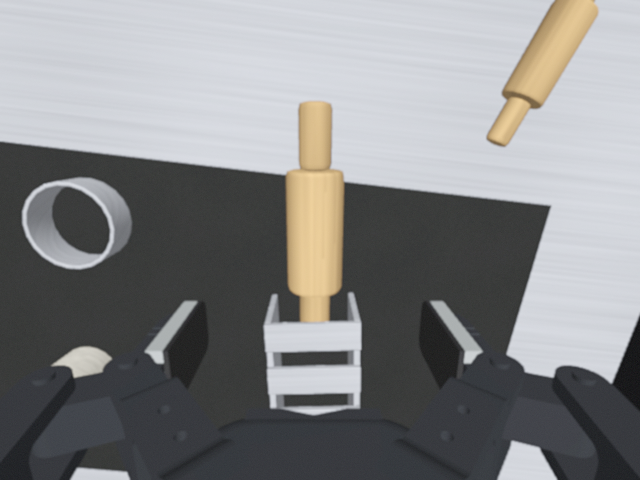

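Wrist view: barrel at rows 170–294, columns 287–343. The near handle tip is at (315,103), and the pin is square to the tool.

```bash
python3 - <<'E'
from h import *
s=get_state();print(s['tcp_pos']);c=cam('wrist',s)
for u,z in [((315,294),44),((315,170),44),((315,172),22),((315,103),35),((315,103),22),((287,230),22),((343,230),22),((301,130),22),((331,130),22)]: print(u,z,onz(c,u,z).round(1))
print(c[0][:3,3])
E
```

```text
[418.74654727 196.90858455 167.06059906]
(315, 294) 44 [467.  204.5  44. ]
(315, 170) 44 [369.2 193.1  44. ]
(315, 172) 22 [372.5 193.7  22. ]
(315, 103) 35 [322.9 187.8  35. ]
(315, 103) 22 [321.7 187.8  22. ]
(287, 230) 22 [422.2 176.1  22. ]
(343, 230) 22 [416.9 222.2  22. ]
(301, 130) 22 [342.2 179.3  22. ]
(331, 130) 22 [339.6 202.2  22. ]
[347.6133054  189.04737149 310.6876897 ]
```

Request:
arm_command(rows=[-0.26,0.03,-0.8,0,0,-0.26,0.03,-1.6,0,0,-0.26,0.03,-2.4,0,0,-0.26,0.03,-3.2,0,0,-0.26,0.03,-3.8,0,0,-0.26,0.03,-4.15,0,0,-0.26,0.03,-4.15,0,1,-0.26,0.03,-4.15,0,1,-0.26,0.03,-4.15,0,1,-0.26,0.03,-4.15,0,1], grip_force=40)

```text
time: 6.35
tcp_pos: [410.2, 198.7, 2.4]
tcp_rot: [0.706, -0.706, -0.041, 0.04]
contact_force: [-0.9, -0.4, 3.5]
gripper_width: 0.524
```

Request:
arm_command(rows=[0,0,0,0,1,0,0,0,0,1,0,0,0,0,1,-0.3,0,0.4,0,1,-0.5,0,1,0,1,-0.5,0,1.8,0,1,-0.5,0,2.6,0,1,-0.5,0,3.4,0,1,-0.5,0,4.2,0,1,-0.5,0,4.2,0,1])

```text
time: 7.35
tcp_pos: [392.4, 200.0, 173.5]
tcp_rot: [0.707, -0.705, -0.043, 0.037]
contact_force: [0.9, -0.4, -2.7]
gripper_width: 0.527
```

Request:
arm_command(rows=[0.3,-0.7,0,-0.1,1,0.7,-1.7,0,-0.3,1,1.1,-2.7,0,-0.5,1,1.5,-3.7,0,-0.7,1,1.9,-4.7,0,-0.9,1,2.4,-5.7,0,-1.1,1,2.8,-6.7,0,-1.3,1,3.2,-7.7,0,-1.5,1,3.6,-8.7,0,-1.7,1,3.9,-9.5,0,-1.83,1])

```text
time: 8.35
tcp_pos: [545.8, -183.9, 168.0]
tcp_rot: [0.705, -0.705, 0.051, -0.05]
contact_force: [1.5, 0.3, -1.5]
gripper_width: 0.526
```

Request:
arm_command(rows=[0.25,-0.55,0,0,1,0.25,-0.55,0,0,1,0.25,-0.55,0,0,1,0.25,-0.55,0,0,1,0.25,-0.55,0,0,1,0.25,-0.55,0,0,1,0.25,-0.55,0,0,1,0.25,-0.55,0,0,1,0.25,-0.55,0,0,1,0.25,-0.55,0,0,1])

```text
time: 9.35
tcp_pos: [555.5, -203.6, 169.3]
tcp_rot: [-0.705, 0.705, -0.05, 0.05]
contact_force: [-0.2, -0.1, -1.9]
gripper_width: 0.53
```

```bash
python3 - <<'E'
from h import *
s=get_state();print(s['tcp_pos'],s['tcp_rot'],s['time'],s['contact_force']);c=cam('wrist',s);im=read_camera('wrist')
b=read_camera('side');a=read_camera('scene')
g=np.zeros((600,800,3),np.uint8);g[:300,:400]=cv2.resize(im,(400,300));g[:300,400:]=cv2.resize(b[200:380,310:550],(400,300));g[300:,:400]=cv2.resize(a[200:380,130:370],(400,300));cv2.imwrite('pics/m3.png',g)
cv2.imwrite('pics/w3.png',im);cv2.imwrite('pics/d3.png',b);cv2.imwrite('pics/s3.png',a)
E
```

```text
[ 555.54727066 -203.5596258   169.34574817] [-0.70534073  0.70534537 -0.04988343  0.0499401 ] 9.35 [-0.23597018 -0.1032848  -1.87886781]
```

View pics/m3.png

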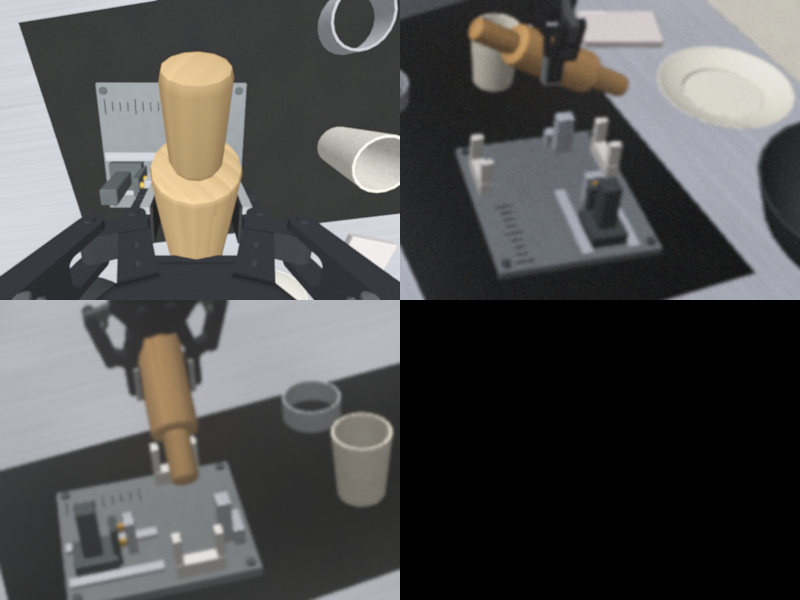

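The montage shows the pin tilted in the jaws: the far end is low and the near end high, because the far handle caught a slat during the lift. The forks won't accept it like that. I'll level it by setting it down on free counter and regrasping, after measuring the tilt and checking the free space.

```bash
python3 - <<'E'
from h import *
A=cam('scene');B=cam('side')
print('far tip',tri(A,(241,305),B,(443,251)))
s=get_state();c=cam('wrist',s);print('near tip side+wrist',tri(c,(314,105),B,(358,217)))
print('ring',onz(A,(317,275),0),onz(A,(302,266),0),onz(A,(333,266),0)); print(onz(A,(297,178),0))
E
```

```text
far tip (array([ 646.27539668, -219.3631246 ,  135.29776124]), np.float64(7.244244753190692))
near tip side+wrist (array([ 481.64541342, -194.37232379,  231.14099687]), np.float64(8.865719829861135))
ring [455.05123165  -6.75220799   0.        ] [412.75039755 -22.24939961   0.        ] [440.89016996  35.9681141    0.        ]
[ 39.21152993 119.28158688   0.        ]
```

Request:
arm_command(rows=[-0.8,0.3,0,0,1,-1.7,0.6,0,0,1,-2.7,0.9,0,0,1,-3.7,1.3,0,0,1,-4.6,1.6,-0.3,0,1,-5.25,1.85,-0.8,0,1,-5.25,1.85,-1.5,0,1,-5.25,1.85,-2.2,0,1,-5.25,1.85,-2.6,0,1,-5.25,1.85,-2.8,0,1], grip_force=20)

```text
time: 10.5
tcp_pos: [344.5, -129.3, 56.3]
tcp_rot: [0.706, -0.705, 0.051, -0.049]
contact_force: [0.1, -0.1, -2.1]
gripper_width: 0.527
```

Request:
arm_command(rows=[0,0,-0.15,0,1,0,0,-0.3,0,1,0,0,-0.45,0,1,0,0,-0.6,0,1,0,0,-0.75,0,1,0,0,-0.9,0,1,0,0,-1.05,0,1,0,0,-1.2,0,1,0,0,-1.25,0,1,0,0,-1.25,0,1])

```text
time: 11.5
tcp_pos: [344.0, -129.2, 6.7]
tcp_rot: [0.705, -0.705, 0.051, -0.049]
contact_force: [-4.5, 0.8, 6.7]
gripper_width: 0.524
```

Request:
arm_command(rows=[0,0,-0.05,0,1,0,0,-0.05,0,0.4,0,0,-0.05,0,0.2,0,0,-0.05,0,0,0,0,-0.05,0,0,0,0,-0.05,0,0,0,0,0.9,0,0,0,0,1.9,0,0,0,0,2.9,0,0,0,0,3.9,0,0])

```text
time: 12.5
tcp_pos: [345.2, -129.5, 165.0]
tcp_rot: [0.705, -0.705, 0.05, -0.05]
contact_force: [0.4, -0.2, -0.8]
gripper_width: 0.997
```

```bash
python3 - <<'E'
from h import *
s=get_state();print(s['tcp_pos'],s['tcp_rot'],s['time']);c=cam('wrist',s);im=read_camera('wrist');cv2.imwrite('pics/w4.png',im)
b=read_camera('side')
g=np.hstack([cv2.resize(im,(400,300)),cv2.resize(b[180:330,180:380],(400,300))]);cv2.imwrite('pics/m4.png',g)
E
```

```text
[ 345.19544289 -129.45043543  164.95043565] [ 0.70534853 -0.70533399  0.04987368 -0.05000031] 12.5
```

View pics/m4.png

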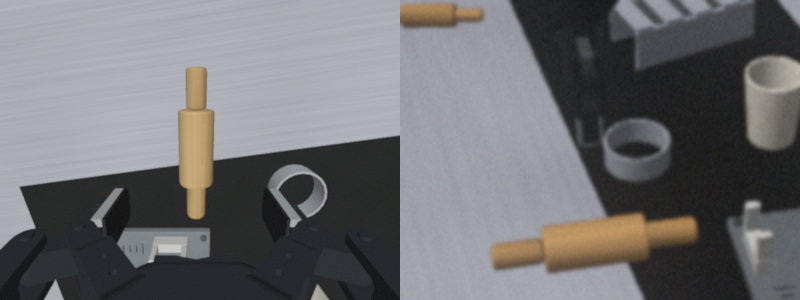

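The pin lies flat. In full-size pixels the barrel spans rows 174–299 and columns 286–341, with tips at (314,107) and (313,349).

```bash
python3 - <<'E'
from h import *
s=get_state();c=cam('wrist',s);im=cv2.imread('pics/w4.png')
h=cv2.cvtColor(im,cv2.COLOR_BGR2HSV);m=cv2.inRange(h,(8,60,60),(28,255,255))
def edge(r):
    x=np.flatnonzero(m[r,200:420])+200; return x[0],x[-1]
for r in (130,200,240,280,330):
    a,b=edge(r);p,q=onz(c,(a,r),22.4),onz(c,(b+1,r),22.4);print(r,a,b,((p+q)/2).round(1),np.linalg.norm(p-q).round(1))
ys=np.flatnonzero(m[:,314]);print(ys[0],ys[-1]);
print(onz(c,(314,ys[0]),22.4).round(1),onz(c,(314,ys[-1]),35).round(1),onz(c,(314,299),44.8).round(1))
print(s['tcp_pos'])
E
```

```text
130 298 329 [ 273.7 -119.6   22.4] 24.6
200 286 341 [ 327.4 -127.3   22.4] 45.4
240 287 340 [ 360.8 -132.    22.4] 45.3
280 285 341 [ 396.6 -137.5   22.4] 49.4
330 298 328 [ 444.9 -144.4   22.4] 28.1
107 351
[ 257.3 -117.3   22.4] [ 458.3 -145.9   35. ] [ 403.8 -138.1   44.8]
[ 349.38119391 -131.04118609  168.20355275]
```

```bash
python3 - <<'E'
from h import *
for k in range(2):
    s=get_state();print(s['tcp_pos'],s['time'],np.round(s['qd'],3))
im=read_camera('wrist');c=cam('wrist',s)
h=cv2.cvtColor(im,cv2.COLOR_BGR2HSV);m=cv2.inRange(h,(8,60,60),(28,255,255))
ys=np.flatnonzero(m[:,314]);print(ys[0],ys[-1]);print(onz(c,(314,ys[0]),22.4).round(1),onz(c,(314,ys[-1]),35).round(1))
for r in (200,240,280):
    x=np.flatnonzero(m[r,200:420])+200;print((onz(c,(x[0],r),22.4)+onz(c,(x[-1]+1,r),22.4))/2)
E
```

```text
[ 349.38119391 -131.04118609  168.20355275] 12.6 [ 0.001  0.047 -0.094 -0.087 -0.002  0.   ]
[ 349.38119391 -131.04118609  168.20355275] 12.6 [ 0.001  0.047 -0.094 -0.087 -0.002  0.   ]
99 342
[ 251.8 -116.5   22.4] [ 449.4 -144.6   35. ]
[ 327.52363676 -126.04711412   22.4       ]
[ 361.0170444  -130.76464619   22.4       ]
[ 396.82309613 -135.80847794   22.4       ]
```

Request:
arm_command(rows=[0,0,-1,0,0,0,0,-2,0,0,0,0,-2.3,0,0,0,0,-2.3,0,0,0,0,-2.3,0,0,0,0,-2.3,0,0,0,0,-2.3,0,0,0,0,-2.3,0,0,0,0,-2.3,0,0,0,0,-2.3,0,0])

```text
time: 13.65
tcp_pos: [345.7, -129.7, 71.6]
tcp_rot: [-0.705, 0.705, -0.05, 0.05]
contact_force: [-0.8, -0.1, 0.3]
gripper_width: 1.001
```

```bash
python3 - <<'E'
from h import *
s=get_state();print(s['tcp_pos'],np.round(s['qd'],3),s['time'])
im=read_camera('wrist');c=cam('wrist',s);cv2.imwrite('pics/w5.png',im)
h=cv2.cvtColor(im,cv2.COLOR_BGR2HSV);m=cv2.inRange(h,(8,60,60),(28,255,255))
for u in (306,314,322):
    ys=np.flatnonzero(m[:,u]);print(ys[0],ys[-1],onz(c,(u,ys[0]),22.4).round(1),onz(c,(u,ys[-1]),35).round(1))
for r in range(40,400,20):
    x=np.flatnonzero(m[r,200:440])+200
    if len(x): print(r,x[0],x[-1],((onz(c,(x[0],r),22.4)+onz(c,(x[-1]+1,r),22.4))/2).round(1))
E
```

```text
[ 345.71648151 -129.65162636   71.55987508] [-0.     0.004 -0.004 -0.002  0.     0.001] 13.65
89 414 [ 250.8 -119.5   22.4] [ 432.9 -146.3   35. ]
89 415 [ 251.4 -115.6   22.4] [ 434.3 -141.6   35. ]
89 413 [ 252.  -111.7   22.4] [ 433.5 -136.6   35. ]
100 290 338 [ 256.5 -116.1   22.4]
120 290 338 [ 265.9 -117.4   22.4]
140 290 338 [ 275.6 -118.8   22.4]
160 291 337 [ 285.5 -120.2   22.4]
180 291 337 [ 295.8 -121.6   22.4]
200 272 355 [ 306.4 -123.4   22.4]
220 273 355 [ 317.4 -124.7   22.4]
240 273 354 [ 328.7 -126.6   22.4]
260 274 353 [ 340.3 -128.2   22.4]
280 275 353 [ 352.4 -129.6   22.4]
300 275 352 [ 364.9 -131.7   22.4]
320 274 353 [ 377.7 -133.5   22.4]
340 275 352 [ 391.1 -135.4   22.4]
360 278 349 [ 404.9 -137.4   22.4]
380 293 335 [ 419.2 -139.1   22.4]
```

Request:
arm_command(rows=[-0.15,0.04,-0.6,0,0,-0.15,0.04,-1.2,0,0,-0.15,0.04,-1.6,0,0,-0.15,0.04,-1.73,0,0,-0.15,0.04,-1.73,0,1,-0.15,0.04,-1.73,0,1,-0.15,0.04,-1.73,0,1,-0.15,0.04,-1.73,0,1,-0.15,0.04,-1.73,0,1,-0.15,0.04,-1.73,0,1], grip_force=50)

```text
time: 14.7
tcp_pos: [340.5, -128.3, 3.1]
tcp_rot: [-0.705, 0.705, -0.049, 0.051]
contact_force: [-1.0, 1.6, 6.3]
gripper_width: 0.527
```

Request:
arm_command(rows=[0,0,0,0,1,0,0,0.3,0,1,0,0,0.7,0,1,0,0,1.2,0,1,0,0,1.8,0,1,0,0,2.2,0,1,0,0,2.4,0,1,0,0,2.5,0,1,0,0,2.5,0,1,0,0,2.5,0,1])

```text
time: 15.7
tcp_pos: [338.9, -127.8, 101.5]
tcp_rot: [0.705, -0.705, 0.05, -0.049]
contact_force: [-0.4, 1.0, -1.6]
gripper_width: 0.521
```

Request:
arm_command(rows=[0.6,-0.2,0,0,1,1.5,-0.5,0,0,1,2.4,-0.8,0,0,1,3.3,-1.1,0,0,1,4.2,-1.4,0,0,1,5.0,-1.7,0,0,1,5.46,-1.85,0,0,1,5.46,-1.85,-0.3,0,1,5.46,-1.85,-0.65,0,1,5.46,-1.85,-0.65,0,1])

```text
time: 16.7
tcp_pos: [554.0, -200.6, 72.3]
tcp_rot: [0.706, -0.705, 0.053, -0.047]
contact_force: [-1.0, 0.7, -2.0]
gripper_width: 0.523
```

Request:
arm_command(rows=[0,0,0,0,1,0,0,0,0,1,0,0,0,0,1,0,0,0,0,1,0,0,0,0,1,0,0,0,0,1,0,0,0,0,1,0,0,0,0,1,0,0,0,0,1,0,0,0,0,1])

```text
time: 17.7
tcp_pos: [557.9, -202.0, 76.0]
tcp_rot: [0.705, -0.705, 0.05, -0.05]
contact_force: [-0.3, -0.1, -1.6]
gripper_width: 0.521
```

```bash
python3 - <<'E'
from h import *
s=get_state();print(s['tcp_pos'],s['tcp_rot'],s['time'],s['contact_force']);im=read_camera('wrist')
b=read_camera('side');a=read_camera('scene')
for n,i in zip('wds',(im,b,a)): cv2.imwrite(f'pics/{n}6.png',i)
g=np.zeros((600,800,3),np.uint8)
R_=lambda i:cv2.convertScaleAbs(cv2.resize(i,(400,300),interpolation=cv2.INTER_CUBIC),alpha=1.3)
g[:300,:400]=R_(a[275:380,155:295]);g[:300,400:]=R_(b[245:350,335:475]);g[300:,:400]=cv2.resize(im,(400,300));g[300:,400:]=R_(im[0:240,160:480]);cv2.imwrite('pics/m6.png',g)
E
```

```text
[ 557.89375558 -201.97416544   76.04675868] [ 0.70534613 -0.70533905  0.04996759 -0.0498689 ] 17.7 [-0.29278165 -0.10071013 -1.64067706]
```

View pics/m6.png

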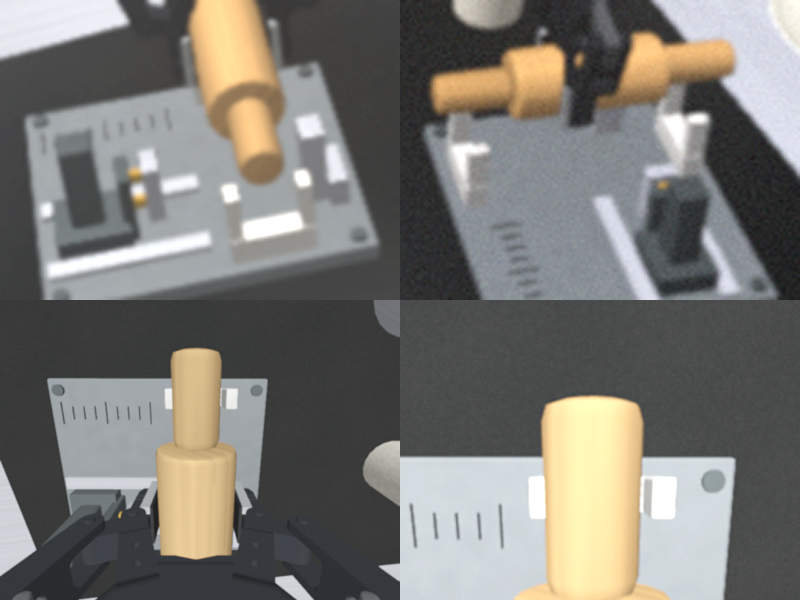

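Level now. In the wrist crop the robot-side fork's outer edges are at full-size columns 263 and 381, row 158, and the handle covers the slot. Checking the centring.

```bash
python3 - <<'E'
from h import *
s=get_state();c=cam('wrist',s)
l,r=onz(c,(263.2,158),62),onz(c,(380.8,158),62);print('fork',l.round(1),r.round(1),np.linalg.norm(l-r),((l+r)/2).round(1))
im=cv2.imread('pics/w6.png');h=cv2.cvtColor(im,cv2.COLOR_BGR2HSV);m=cv2.inRange(h,(8,60,60),(28,255,255))
for row in (100,130,158,190,220,260,300):
    x=np.flatnonzero(m[row,200:440])+200; p,q=onz(c,(x[0],row),95),onz(c,(x[-1]+1,row),95);print(row,x[0],x[-1],((p+q)/2).round(1),np.linalg.norm(p-q).round(1))
g=cv2.cvtColor(im,cv2.COLOR_BGR2GRAY)
for row in (150,158,166): print(row,g[row,255:400].tolist())
A=cam('scene');B=cam('side')
sg=lambda x,y:(155+x/2.857,275+y/2.857); dg=lambda x,y:(335+(x-400)/2.857,245+y/2.857)
# far (+x) tip centre
print('tip +x',tri(A,sg(262,162),B,dg(727,57)))
print(onz(A,sg(262,162),95),onz(B,dg(438,95),95))
E
```

```text
fork [ 491.8 -214.    62. ] [ 498.9 -164.2   62. ] 50.35686060787748 [ 495.4 -189.1   62. ]
100 273 355 [ 475.1 -189.6   95. ] 26.9
130 275 352 [ 484.3 -191.1   95. ] 25.9
158 276 350 [ 493.2 -192.5   95. ] 25.4
190 277 350 [ 503.9 -193.9   95. ] 25.7
220 277 349 [ 514.4 -195.6   95. ] 25.9
260 250 377 [ 529.3 -197.5   95. ] 46.9
300 252 375 [ 545.2 -199.7   95. ] 47.0
150 [167, 167, 167, 167, 167, 166, 166, 169, 195, 226, 241, 244, 244, 244, 243, 243, 243, 244, 241, 227, 192, 157, 153, 159, 164, 171, 176, 178, 181, 182, 181, 181, 180, 181, 183, 184, 185, 187, 187, 190, 191, 190, 192, 193, 194, 194, 194, 194, 195, 193, 195, 193, 194, 194, 194, 193, 194, 192, 192, 191, 191, 191, 192, 191, 191, 192, 191, 190, 190, 190, 188, 189, 188, 188, 186, 185, 184, 181, 181, 179, 178, 175, 173, 172, 170, 167, 164, 162, 159, 158, 156, 154, 152, 149, 145, 138, 141, 172, 199, 192, 162, 147, 145, 147, 146, 147, 162, 195, 224, 240, 244, 245, 244, 244, 243, 244, 242, 242, 241, 241, 240, 240, 239, 236, 225, 203, 178, 166, 166, 167, 167, 166, 167, 167, 166, 167, 168, 167, 166, 166, 167, 167, 165, 166, 166
[... 942 characters left out ...]
191, 191, 191, 192, 192, 192, 193, 193, 193, 194, 193, 193, 193, 194, 193, 193, 191, 191, 189, 190, 191, 191, 191, 191, 190, 189, 189, 189, 189, 187, 188, 187, 187, 184, 183, 181, 181, 180, 177, 177, 175, 173, 171, 168, 166, 163, 160, 158, 155, 152, 150, 148, 145, 141, 135, 153, 195, 210, 181, 147, 144, 145, 145, 144, 151, 185, 216, 232, 237, 237, 236, 235, 235, 235, 235, 236, 236, 236, 236, 236, 236, 235, 227, 208, 177, 164, 167, 167, 168, 167, 167, 168, 167, 169, 168, 168, 168, 168, 169, 167, 168, 169, 168, 168]
tip +x (array([ 665.76465878, -220.02112595,   96.50457979]), np.float64(6.413122149846576))
[ 661.22106161 -216.64452111   95.        ] [ 473.86597173 -193.97008509   95.        ]
```

Request:
arm_command(rows=[0,0.09,0,0,1,0,0.09,-0.2,0,1,0,0.09,-0.4,0,1,0,0.09,-0.6,0,1,0,0.09,-0.75,0,1,0,0.09,-0.9,0,1,0,0.09,-1.0,0,1,0,0.09,-1.1,0,1,0,0.09,-1.15,0,1,0,0.09,-1.2,0,1])

```text
time: 18.85
tcp_pos: [558.1, -198.5, 28.1]
tcp_rot: [-0.705, 0.705, -0.05, 0.05]
contact_force: [0.4, -0.4, -1.9]
gripper_width: 0.522
```

Request:
arm_command(rows=[0,0,0,0,1,0,0,0,0,1,0,0,-0.03,0,1,0,0,-0.06,0,1,0,0,-0.09,0,1,0,0,-0.12,0,1,0,0,-0.12,0,1,0,0,-0.12,0,1,0,0,-0.12,0,1,0,0,-0.12,0,1])

```text
time: 19.85
tcp_pos: [557.9, -198.4, 23.3]
tcp_rot: [-0.705, 0.705, -0.05, 0.05]
contact_force: [-1.0, 0.1, -0.6]
gripper_width: 0.524
```

Request:
arm_command(rows=[0,0,0,0,0.4,0,0,0,0,0.3,0,0,0,0,0.2,0,0,0,0,0,0,0,0,0,0,0,0,0,0,0,0,0,0,0,0,0,0,0.4,0,0,0,0,1.2,0,0,0,0,2.2,0,0])

```text
time: 20.85
tcp_pos: [556.3, -197.8, 110.6]
tcp_rot: [0.706, -0.705, 0.051, -0.048]
contact_force: [0.3, 0.4, 0.5]
gripper_width: 0.999
```

Request:
arm_command(rows=[0,0,0.6,0,0,0,0,1,0,0,0,0,1,0,0,0,0,1,0,0,0,0,1,0,0,0,0,1,0,0,0,0,1,0,0,0,0,1,0,0,0,0,1,0,0,0,0,1,0,0])

```text
time: 21.85
tcp_pos: [557.9, -198.4, 151.2]
tcp_rot: [0.705, -0.705, 0.05, -0.05]
contact_force: [-0.3, 0.5, -1.0]
gripper_width: 1.003
```

```bash
python3 - <<'E'
from h import *
s=get_state();print(s['tcp_pos'],s['time'],s['contact_force']);im=read_camera('wrist')
b=read_camera('side');a=read_camera('scene')
for n,i in zip('wds',(im,b,a)): cv2.imwrite(f'pics/{n}7.png',i)
g=np.zeros((600,800,3),np.uint8)
R_=lambda i:cv2.convertScaleAbs(cv2.resize(i,(400,300),interpolation=cv2.INTER_CUBIC),alpha=1.3)
g[:300,:400]=R_(a[275:380,155:295]);g[:300,400:]=R_(b[245:350,335:475]);g[300:,:400]=cv2.resize(im,(400,300));g[300:,400:]=R_(im[120:360,160:480]);cv2.imwrite('pics/m7.png',g)
E
```

```text
[ 557.91217036 -198.41829517  151.20375525] 21.85 [-0.30977778  0.50252951 -1.03602432]
```

View pics/m7.png

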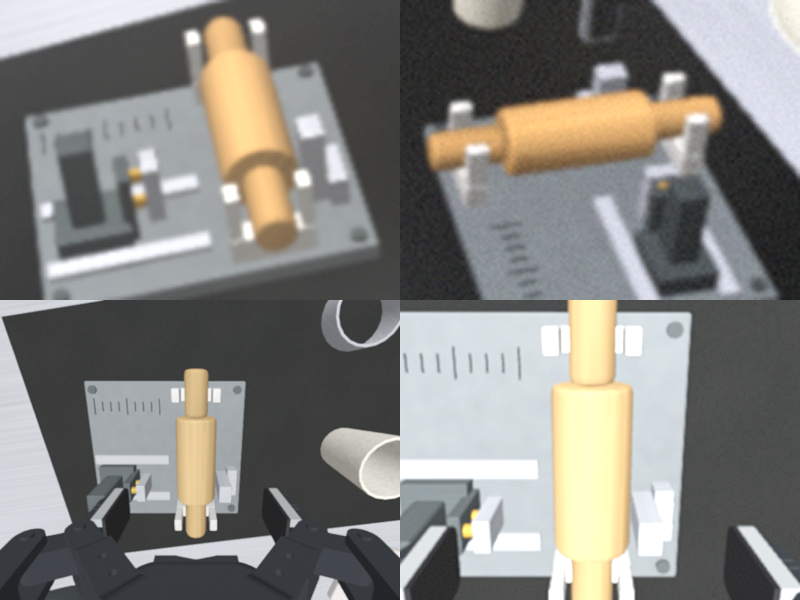

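The pin is home in both forks: scene and side crops show both handles between the prongs, with the barrel clear of the anvil. Next I push the post from behind with shut fingers and watch the force.

Request:
arm_command(rows=[0.05,-0.3,0.2,0,1,0.2,-1.2,0.2,0,1,0.35,-2.1,0.2,0,1,0.5,-3.0,0.2,0,1,0.6,-3.75,0,0,1,0.6,-3.75,-0.6,0,1,0.6,-3.75,-1.4,0,1,0.6,-3.75,-2.2,0,1,0.6,-3.75,-2.65,0,1,0.6,-3.75,-2.65,0,1])

```text
time: 23.0
tcp_pos: [579.7, -348.1, 42.3]
tcp_rot: [0.706, -0.704, 0.052, -0.048]
contact_force: [-0.6, -0.5, -1.2]
gripper_width: -0.002
```

Request:
arm_command(rows=[0,0,0,0,1,0,0,0,0,1,0,0,0,0,1,0,0,0,0,1,0,0,0,0,1,0,0,0,0,1,0,0,0,0,1,0,0,0,0,1,0,0,0,0,1,0,0,0,0,1])

```text
time: 24.0
tcp_pos: [581.9, -348.4, 45.2]
tcp_rot: [0.705, -0.705, 0.05, -0.05]
contact_force: [0.2, 0.3, -1.1]
gripper_width: 0.001
```

```bash
python3 - <<'E'
from h import *
s=get_state();print(s['tcp_pos'],s['gripper_width'],s['contact_force']);im=read_camera('wrist')
b=read_camera('side');cv2.imwrite('pics/m8.png',np.hstack([cv2.resize(im,(400,300)),cv2.resize(b[245:365,335:495],(400,300))]))
E
```

```text
[ 581.9004317  -348.35835241   45.23362053] 0.0014099938748388435 [ 0.1783103   0.25335009 -1.11167063]
```

View pics/m8.png

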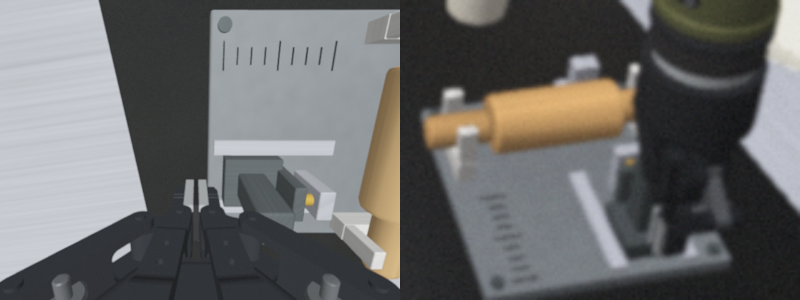

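The fingers stand right behind the post with the carriage open. Pushing the first part.

Request:
arm_command(rows=[0.02,0.12,0,0,1,0.04,0.25,0,0,1,0.06,0.4,0,0,1,0.08,0.55,0,0,1,0.1,0.7,0,0,1,0.12,0.8,0,0,1,0.14,0.92,0,0,1,0.15,1.02,0,0,1,0.16,1.09,0,0,1,0.16,1.09,0,0,1])

```text
time: 25.1
tcp_pos: [588.7, -305.2, 46.1]
tcp_rot: [-0.705, 0.706, -0.05, 0.05]
contact_force: [-0.9, -3.8, 4.7]
gripper_width: -0.001
```

Request:
arm_command(rows=[0,0.02,0,0,1,0,0.04,0,0,1,0.01,0.06,0,0,1,0.01,0.08,0,0,1,0.02,0.1,0,0,1,0.02,0.12,0,0,1,0.02,0.12,0,0,1,0.02,0.12,0,0,1,0.02,0.12,0,0,1,0.02,0.12,0,0,1])

```text
time: 26.1
tcp_pos: [589.4, -300.7, 46.0]
tcp_rot: [-0.705, 0.706, -0.05, 0.05]
contact_force: [-1.5, -4.4, 5.6]
gripper_width: -0.002
```

```bash
python3 - <<'E'
from h import *
s=get_state();print(s['tcp_pos'],s['contact_force'],s['time'])
b=read_camera('side');a=read_camera('scene');w=read_camera('wrist')
cv2.imwrite('pics/s9.png',a);cv2.imwrite('pics/d9.png',b);cv2.imwrite('pics/w9.png',w)
E
```

```text
[ 589.36544006 -300.66021731   45.97209755] [-1.46319385 -4.43075525  5.63403592] 26.1
```

Request:
arm_command(rows=[0,0.01,0,0,1,0,0.02,0,0,1,0.01,0.03,0,0,1,0.01,0.04,0,0,1,0.01,0.05,0,0,1,0.01,0.05,0,0,1,0.01,0.05,0,0,1,0.01,0.05,0,0,1,0.01,0.05,0,0,1,0.01,0.05,0,0,1])

```text
time: 27.25
tcp_pos: [589.7, -299.1, 46.0]
tcp_rot: [-0.705, 0.706, -0.05, 0.05]
contact_force: [-2.6, -5.2, 4.7]
gripper_width: -0.001
```

Request:
arm_command(rows=[0,0.01,0,0,1,0,0.02,0,0,1,0.01,0.03,0,0,1,0.01,0.04,0,0,1,0.01,0.05,0,0,1,0.01,0.05,0,0,1,0.01,0.05,0,0,1,0.01,0.05,0,0,1,0.01,0.05,0,0,1,0.01,0.05,0,0,1])

```text
time: 28.25
tcp_pos: [589.9, -297.1, 46.0]
tcp_rot: [-0.705, 0.706, -0.05, 0.05]
contact_force: [-2.9, -5.4, 5.3]
gripper_width: -0.0
```

Request:
arm_command(rows=[0,0.01,0,0,1,0,0.02,0,0,1,0,0.03,0,0,1,0,0.04,0,0,1,0,0.05,0,0,1,0,0.05,0,0,1,0,0.05,0,0,1,0,0.05,0,0,1,0,0.05,0,0,1,0,0.05,0,0,1])

```text
time: 29.25
tcp_pos: [590.1, -295.8, 46.1]
tcp_rot: [-0.704, 0.706, -0.05, 0.051]
contact_force: [-1.6, -7.3, 5.9]
gripper_width: 0.0
```

Request:
arm_command(rows=[0,0.01,0,0,1,0,0.02,0,0,1,0.01,0.03,0,0,1,0.01,0.04,0,0,1,0.01,0.05,0,0,1,0.01,0.05,0,0,1,0.01,0.05,0,0,1,0.01,0.05,0,0,1,0.01,0.05,0,0,1,0.01,0.05,0,0,1])

```text
time: 30.25
tcp_pos: [590.2, -294.9, 46.1]
tcp_rot: [-0.703, 0.707, -0.05, 0.051]
contact_force: [-4.0, -9.2, 4.5]
gripper_width: -0.001
```

```bash
python3 - <<'E'
from h import *
s=get_state();w=read_camera('wrist');c=cam('wrist',s);cv2.imwrite('pics/w10.png',w)
rm=np.array([569.6,-200.1,0]);gx=np.array([.989,-.146,0]);gy=np.array([.146,.989,0])
d=np.array(s['tcp_pos'])-rm;print(d@gx,d@gy)
G=lambda x,y,z:proj(c,rm+gx*x+gy*y+[0,0,z])
for t in(35,40):print(t,'post top +y edge',G(34,-95+t,86),'face top',G(34,-60+t,52))
print('barrel -y edge top',G(34,-22.4,43),'anvil top face',G(34,26.5,64))
E
```

```text
34.21439732171553 -90.72397400750458
35 post top +y edge [404.86167589 362.82397441] face top [468.27612213 314.94532697]
40 post top +y edge [419.92589224 362.91462674] face top [480.1373289  315.01183519]
barrel -y edge top [465.81309325 305.44301781] anvil top face [613.81510847 330.35173177]
```

View pics/w10.png

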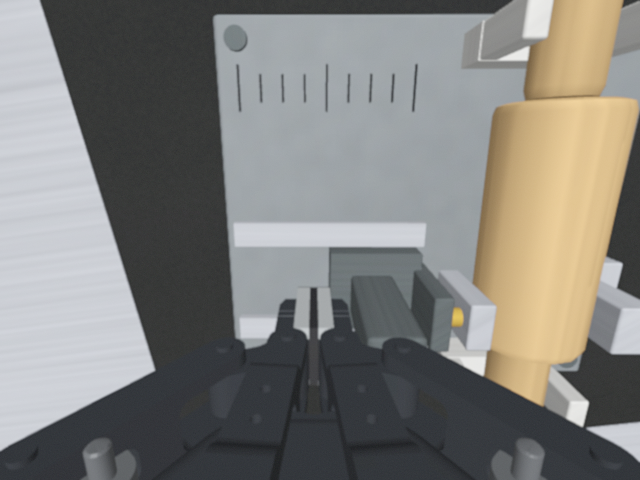

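Wrist view: the sprung face edge at (493,310) is meeting the barrel's left edge at (480,270). The push force is 9.7 N against a 5–5.5 N sliding baseline, so the face force is about 4.4 N. A little more is needed.

Request:
arm_command(rows=[0,0.01,0,0,1,0,0.02,0,0,1,0,0.03,0,0,1,0,0.04,0,0,1,0,0.04,0,0,1,0,0.04,0,0,1,0,0.04,0,0,1,0,0.04,0,0,1,0,0.04,0,0,1,0,0.04,0,0,1])

```text
time: 31.3
tcp_pos: [590.4, -294.0, 46.3]
tcp_rot: [-0.703, 0.708, -0.05, 0.051]
contact_force: [-3.1, -11.7, 4.4]
gripper_width: 0.003
```

Push is about 12 N, so the face force is about 6.5 N. Backing off along the push line, then up and clear.

Request:
arm_command(rows=[0,-0.05,0,0,1,-0.01,-0.1,0,0,1,-0.02,-0.2,0,0,1,-0.05,-0.4,0,0,1,-0.1,-0.7,0,0,1,-0.15,-1.0,0,0,1,-0.15,-1.0,0.6,0,1,-0.15,-1.0,1.5,0,1,-0.15,-1.0,2.5,0,1,-0.15,-1.0,3.5,0,1])

```text
time: 32.3
tcp_pos: [583.6, -331.1, 186.1]
tcp_rot: [0.706, -0.705, 0.051, -0.05]
contact_force: [0.6, -0.8, 0.1]
gripper_width: 0.003
```

Request:
arm_command(rows=[0,0,0.3,0,1,0,0,0.6,0,1,0,0,0.6,0,1,0,0,0.6,0,1,0,0,0.6,0,1,0,0,0.6,0,1,0,0,0.6,0,1,0,0,0.6,0,1,0,0,0.6,0,1,0,0,0.6,0,1])

```text
time: 33.3
tcp_pos: [584.3, -330.4, 209.3]
tcp_rot: [-0.705, 0.705, -0.05, 0.05]
contact_force: [0.4, 0.4, 0.3]
gripper_width: 0.002
```

```bash
python3 - <<'E'
from h import *
s=get_state();w=read_camera('wrist');c=cam('wrist',s);print(s['tcp_pos'],s['contact_force'],s['time'])
a=read_camera('scene');cv2.imwrite('pics/s11.png',a);cv2.imwrite('pics/w11.png',w)
rm=np.array([569.6,-200.1,0]);gx=np.array([.989,-.146,0]);gy=np.array([.146,.989,0])
h=cv2.cvtColor(w,cv2.COLOR_BGR2HSV);m=cv2.inRange(h,(8,60,60),(28,255,255))
n,l,st,ce=cv2.connectedComponentsWithStats(m);i=1+np.argmax(st[1:,4]);print(st[i])
for r in range(st[i,1]+10,st[i,1]+st[i,3],25):
    x=np.flatnonzero(l[r]==i); p,q=[onz(c,(v,r),43)-rm for v in (x[0],x[-1]+1)]
    print(r,'gx %.1f gy %.1f..%.1f mid %.1f'%(p@gx,p@gy,q@gy,(p+q)@gy/2), x[-1])
# post top: dark blob near its predicted place
for t in (40,42,44): print(t,[proj(c,rm+gx*34+gy*y+[0,0,z]).round() for y,z in ((-105+t,86),(-60+t,52))])
# cup
A=cam('scene');h=cv2.imread('pics/s7.png');print('cup change',np.abs(a[260:330,325:370].astype(int)-h[260:330,325:370]).mean())
E
```

```text
[ 584.34236246 -330.37885252  209.32876397] [0.44943561 0.42866722 0.27400916] 33.3
[  435    51    68   247 10705]
61 gx -96.9 gy -11.2..17.7 mid 3.3 497
86 gx -78.8 gy -9.0..17.3 mid 4.1 493
111 gx -60.1 gy -10.0..17.6 mid 3.8 490
136 gx -40.6 gy -20.1..29.5 mid 4.7 501
161 gx -20.4 gy -19.7..29.2 mid 4.7 497
186 gx 0.6 gy -19.2..29.7 mid 5.3 494
211 gx 22.4 gy -19.6..30.3 mid 5.3 491
236 gx 45.1 gy -11.1..30.9 mid 9.9 488
261 gx 68.7 gy -7.7..18.7 mid 5.5 471
286 gx 93.3 gy -8.9..20.9 mid 6.0 470
40 [array([393., 236.]), array([437., 226.])]
42 [array([396., 236.]), array([439., 226.])]
44 [array([398., 236.]), array([441., 226.])]
cup change 2.605185185185185
```

The pin has shifted to gauge y of about +4 mm, which is where a barrel against the anvil should be (26.5 − 22.4 = 4.1). The robot is clear and the cup is unchanged. Handing in.

```bash
python3 -c "
from plant import *
print(finish_job(),get_state()['time'])"
```

```text
the job is handed in; nothing more can be done
the job is handed in; nothing more can be done
```

I handed the job in with the pin lying in both forks and clamped between the sprung face and the fixed jaw. The robot was clear at about 33 s. `finish_job` reports no verdict, so the clamp rests on my own last checks.

**What I did**
- I drew the larger pin out of the rack by its handle and let it lie on the counter.
- I took it by the barrel, which measured about 45 mm, and laid it in the two forks. The first lift went wrong: the far handle caught a rack slat and the pin tilted about 30° in the jaws. I set it down on free counter, where it levelled, and regrasped it.
- I pushed the carriage shut from behind the post with shut fingers, then backed off and up.

**What the last checks showed**
- **Push force:** it peaked at about 12 N. Against a sliding friction of 5 to 5.5 N, that puts about 6.5 N on the barrel. After letting go, the 5 N carriage friction limits the face force to about 5 N. Face and jaw forces were worked out from the push, not measured directly.
- **Pin position:** the last wrist picture puts its middle about 0 mm along the gauge and 4 to 5 mm towards the fixed jaw. A barrel bearing on that jaw should sit at about 4.1 mm.
- **Robot and cup:** the tool read under 1 N of outside force, and the cup looked unchanged in the scene picture.

**What disagreed**
- The two fixed cameras differed by about 6 mm on the gauge's y position, so I centred the pin on the fork using the wrist camera.
- The push also showed an unexplained upward force of about 5 N and a sideways force of up to 4 N.

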